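# Post the cut ring through the flap of the offcut box

## Task

The cut steel ring on the shelf of the blue offcut box is scrap: with light pushes of the fingertips slide it along the shelf and in under the hanging flap until it runs down the chute into the box, then draw the hand back out so that the flap falls fully shut. Nothing is to be pinched or lifted, only pushed, and the red mounted specimen parked on the same shelf and all the other things on the bench stay where they are.

Things in the scene. Friction and masses are not known exactly. Their poses are not given: they have to be found in the camera images.
- offcut_box: Blue sheet-steel offcut box fixed to the bench, 307 mm deep, 270 wide, 134 high, flat cover (clear behind). Origin on the bench below the middle of the flap opening; x points level into the box, away from the robot, y left along the front panel, z up; the positions told for its parts are in this frame, in m. The upright front panel, x = -0.004 to 0, stops a ring beside the opening.
- shelf (a point): Middle of the bare steel feed shelf in front of the panel: level, top at z = 0.060, from x = -0.137 to the panel, y = -0.135 to 0.135, with a rolled hem 3 mm high along its three free edges. The ring and the red specimen stand on it.
- doorway (a point): Middle of the foot of the flap opening, x = 0, y = 0, z = 0.060. The opening is 88 mm wide clear (y = -0.044 to 0.044) and reaches from the shelf up to z = 0.117, edged with black rubber; it has no raised sill.
- chute_edge (a point): Middle of the inner edge of the shelf, x = 0.014, z = 0.060. Here a polished chute falls away at 36 degrees: a ring whose middle is pushed past this edge tips and runs down by itself. The pushing fingertip face then stands about at x = -0.006 to 0.01, in the opening; lean the fingers forward so that their upper part does not press on the lintel.
- catch_floor (a point): Middle of the grey felt floor inside the box, z = 0.010, reaching from the foot of the chute at x = 0.083 to the back wall at x = 0.166; the ring comes to rest on it, at the foot of the chute, clear of the flap.
- flap (a joint): Gravity flap: steel plate 100 mm wide, 62 high, hung just behind the opening from a pivot along y at x = -0.0025, z = 0.124 of the box. 0 = shut against the panel, up to 1.3 rad as its lower edge swings inward and up. 90 g, no latch or spring: a ring pushed against it lifts it (under 1 N), it rests on ring or fingers, and falls shut within a second once they are clear.
- flap_edge (a point): Middle of the lower edge of the flap, 2 mm above the shelf when shut.
- ring: The scrap: a bare grey steel ring cut from tube, 41 mm outside diameter, 16 mm high, 0.12 kg or so, lying flat on the feed shelf to the left or right of the flap opening. Origin at the centre of its underside.
- red_specimen: Specimen in a red resin mount with a pale label, cylinder 30 mm in diameter, 20 mm high, standing loose on the same shelf on the other side of the opening; must stay. Origin at the centre of its underside.
- green_specimen: Specimen in a green mount, cylinder 30 mm in diameter, 20 mm high, loose on the bench to the right, in front of the tall grey mounting press (fixed, about 0.4 m high, at x = 0.5 to 0.75, y = -0.15 to -0.42 of the world: go round it); must stay. Origin at the centre of its underside.
- black_specimen: Specimen in a black mount, cylinder 30 mm in diameter, 24 mm high, loose on the bench to the right; must stay. Origin at the centre of its underside.
- steel_bar: Ground steel bar 18 x 100 x 18 mm lying loose on the bench to the left (long along its y axis); must stay. Origin at the centre of its underside.

How it is judged:
By the outcome, as a careful person would: the job done as asked, in the order asked, and still so for the second after the job is handed in, with the robot touching nothing.
It also fails if it takes over 51 s, if anything falls off the work surface, if the arm or the gripper's body presses on something with over 40 N, if the wrist force passes 120 N, or if a joint passes its speed limit or range.

## Robot

A 6-joint arm with a two-finger parallel gripper is mounted at the origin on a cart in front of the work surface, level with it; the furniture and walls round the work are solid. World frame = base frame: x ahead of the robot, y to its left, z up, the work surface at z = 0. Lengths are in m, angles in degrees, forces in N, time in s.
With the tool pointing down it reaches from about 0.4 to 0.825 m from the base axis. Payload 7 kg.
Tool frame: the origin (TCP) lies between the finger pads; the fingertips stand ctrl.nose_length ahead of it and the grasp point (between the pads) lies 8 mm behind it (ctrl.nose_length is the distance from the TCP to the fingertips, in m); y points along the fingers, z is the direction in which the jaws open and shut, and the axes are right-handed (so a half turn about y gives the same grasp; the last joint's range is limited). The gripper opens to 88 mm and grips with 3 to 60 N. Pads are 19 mm wide; open, the fingers measure 130 mm over their backs; the gripper's body (78 mm by 193 mm) begins 47 mm behind the grasp point.
Start: joints at [81.767, 20.546, 0.682, 0, -70.136, -16.507], TCP at [0.282, 0.613, 0.238] pointing down, gripper open.
Joint ranges: [-176.03, 176.03], [-82.01, 121.73], [-58.28, 71.71], [-173.87, 95.51], [-174.79, -0.11], [-173.66, 173.66]. Speed limits (degrees/s): [136.94, 136.94, 172.46, 180, 180, 180].

## Interface

Orientations are given as [roll, pitch, yaw] about the fixed x, y, z axes, in that order (R = Rz(yaw) Ry(pitch) Rx(roll)).
In Python, from plant import ctrl gives the robot as it stands. The module is installed in compiled form; this text tells all that it offers.
- The arm moves only by the tool drive_tool, never from a script. Its argument "moves" is a list that holds one entry, the list of rows, each a list of 6 numbers: the shift along the tool's x, y, z in mm, then the turn, a rotation vector about the tool's x, y, z in rad. A call has 1 to 20 rows; each row is the pose to reach, as a shift and turn from the pose commanded when the call began, along the tool's axes at that moment; what a row does not reach only later rows make up. A row lasts 1/12 s, in which the tool goes at most 41.7 mm and 7.16 degrees, less where a joint would pass 70% of its speed; a pose out of reach is approached as far as the arm can. A call with a gripper value outside its range is refused whole. "claw" is the opening, from 0 (shut) to 1 (fully open), set as the call begins (left out, the last holds). The fingers move at their own pace and stop on an object; the grip force is fixed at half the most. Time passes only in rows, so rows that repeat a pose let the fingers close. It gives the time, the measured TCP pose, the force and the opening at its end, in the units of the state.
- ctrl.get_obs(): the state, without advancing time (a new reading comes with each control period).
- ctrl.snapshot(name): name is "scene" or "top" or "wrist"; returns (picture, depth): 480x640x3 uint8, blue, green, red; 480x640 float32, m along the optical axis (not along the pixel's ray), 0 where there is no reading.
- ctrl.camera_model(name): a dict with "vertical_fov" (degrees; the focal length in pixels is half the picture's height over the tangent of half this angle, whatever the lens; pixels are square), "cx", "cy" (the principal point, pixels), "k1" (the pictures are not rectified: a ray, as slopes to the right and down, at radius r is drawn at 1 + k1 r^2 times it, then the intrinsics apply), "extrinsics" (4x4, takes a point from camera to world coordinates). Camera axes: x right, y down, z forward; pixel columns grow to the right and rows downward; lengths in m; the calibration is good to about 2 mm. A picture is of the moment at which its call begins: read the wrist's pose just before it. camera_model takes no time and is no camera call; for the wrist camera it gives the pose at the moment of the call.
- ctrl.close_job(): hands the job in, once; it reports no verdict.
The state is a dict: "clock": time; "joint_pos": joint angles; "qvel": joint speeds; "tau": joint torques, N m; "tool_pos": TCP position; "orientation": TCP orientation; "force": force on the tool from outside, world axes, zero at the start; "moment": the same for the moment, N m; "opening": finger opening in m.
Only numpy, scipy, OpenCV 4.12 (cv2) and the standard library are available. Lean on these libraries where they do the work, as an engineer would, in place of code of your own. Each camera call takes 0.05 s, during which the arm holds its last target. There are 200 camera calls.

## Working session

There is one attempt and no reset: what is moved stays moved. The work goes in short steps, Python scripts to look and compute and a tool call to move; the robot and the scene stay as the last step left them, time stands still between calls to the robot, and variables do not carry over. Pictures are saved under pics/ and viewed, about 8 in all and at most 12, crops included, and the job is handed in when it is done.

Besides the shell and the picture viewer there is one more tool, called after "Request:" by a JSON object that holds its "op" and its "data". drive_tool: Moves the arm, as the interface text tells. Its arguments: {"type":"object","properties":{"moves":{"type":"array","items":{"type":"array","items":{"type":"array","items":{"type":"number"}}}},"claw":{"type":"number"}},"required":["moves"]}

```bash
mkdir -p pics; cat > h.py <<'E'
import numpy as np, cv2
from plant import ctrl
def K(n):
    c=ctrl.camera_model(n); f=240/np.tan(np.radians(c['vertical_fov'])/2)
    return f,c['cx'],c['cy'],c['k1'],np.array(c['extrinsics'])
def ray(n,u,v):
    f,cx,cy,k,E=K(n); d=np.array([(u-cx)/f,(v-cy)/f]); s=d.copy()
    for _ in range(20): s=d/(1+k*(s@s))
    return E[:3,3],E[:3,:3]@np.array([s[0],s[1],1])
def onz(n,u,v,z):
    o,d=ray(n,u,v); return o+d*(z-o[2])/d[2]
def atdepth(n,u,v,dep):
    o,d=ray(n,u,v); return o+d*dep
E
python3 - <<'E'
from h import *
print(ctrl.get_obs(), ctrl.nose_length)
for n in ('top','scene'):
    p,d=ctrl.snapshot(n); cv2.imwrite(f'pics/{n}0.png',p); np.save(f'{n}0.npy',d)
    print(n,ctrl.camera_model(n))
E
```

```text
{'clock': 0.0, 'joint_pos': array([ 8.17675013e+01,  2.05912117e+01,  6.32032878e-01, -1.96629892e-02,
       -7.01365547e+01, -1.65087293e+01]), 'qvel': array([-0.00871757, -0.04671578, -0.03082851, -0.03430858,  0.07778933,
        0.09321265]), 'tau': array([ 5.00635906e-04, -5.82717168e+01,  2.93061858e+01,  6.99752882e+00,
        6.89646535e-03, -1.58378393e-04]), 'tool_pos': array([0.28230748, 0.6125891 , 0.23661342]), 'orientation': array([-8.99029601e+01,  9.48399683e-03,  1.55252083e+02]), 'force': array([ 0.04022321,  0.70076884, -0.79475651]), 'moment': array([ 0.03367076,  0.00083597, -0.01857225]), 'opening': 0.08752319605001908} 0.011
top {'vertical_fov': 57.36961885103977, 'cx': 318.3096617522228, 'cy': 237.4133807892189, 'k1': -0.037959218843597806, 'extrinsics': array([[ 2.22559822e-02, -9.95222103e-01,  9.50664908e-02,
         4.64637230e-01],
       [-9.99752289e-01, -2.21380815e-02,  2.29482621e-03,
         1.48927233e-01],
       [-1.79272043e-04, -9.50940154e-02, -9.95468280e-01,
         1.19075763e+00],
       [ 0.00000000e+00,  0.00000000e+00,  0.00000000e+00,
         1.00000000e+00]])}
scene {'vertical_fov': 57.17640455980607, 'cx': 314.68338695674356, 'cy': 238.24959387998717, 'k1': -0.05111347322162066, 'extrinsics': array([[ 0.66692677, -0.52635137,  0.52741153,  0.0304041 ],
       [-0.74483479, -0.4906256 ,  0.45222524, -0.33001149],
       [ 0.02073223, -0.69443557, -0.71925615,  0.79925399],
       [ 0.        ,  0.        ,  0.        ,  1.        ]])}
```

View pics/top0.png

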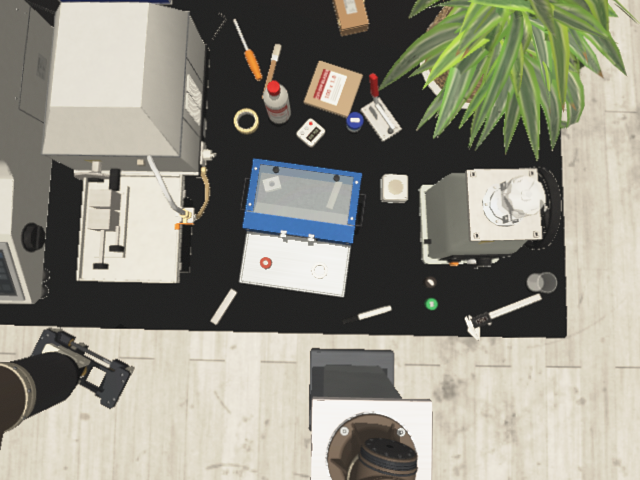

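View pics/scene0.png

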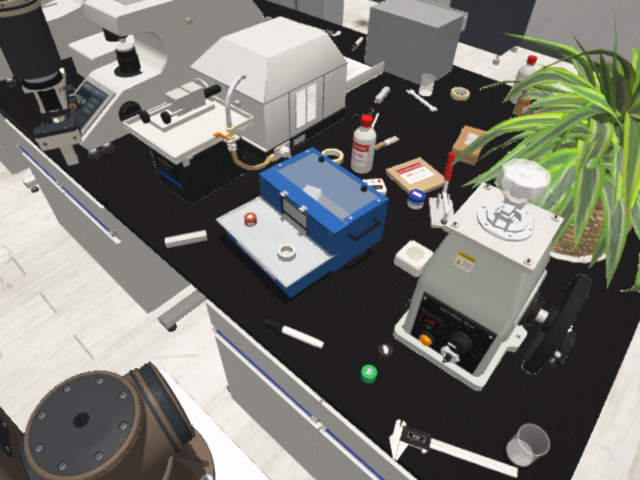

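The top view shows the box at cols 240–362, the ring around (319,271) to the right of the opening, and the red mount around (265,263) to the left. Next I measure the poses.

```bash
python3 - <<'E'
from h import *
p=cv2.imread('pics/top0.png'); d=np.load('top0.npy')
# shelf mask
hsv=cv2.cvtColor(p,cv2.COLOR_BGR2HSV)
m=np.zeros(p.shape[:2],np.uint8); roi=(slice(225,305),slice(232,362))
m[roi]=((hsv[roi][...,1]<50)&(hsv[roi][...,2]>150)).astype(np.uint8)*255
c=max(cv2.findContours(m,0,2)[0],key=cv2.contourArea)
w=np.array([onz('top',*q,0.061)[:2] for q in c[:,0].astype(float)],np.float32)
r=cv2.minAreaRect(w); print('shelf',r,cv2.boxPoints(r))
print('img',cv2.boxPoints(cv2.minAreaRect(c)))
# blue region
b=np.zeros_like(m); b[150:250,235:370]=((hsv[...,0]>100)&(hsv[...,0]<125)&(hsv[...,1]>120))[150:250,235:370]*255
c=max(cv2.findContours(b,0,2)[0],key=cv2.contourArea)
w=np.array([onz('top',*q,0.134)[:2] for q in c[:,0].astype(float)],np.float32)
r=cv2.minAreaRect(w); print('cover',r,cv2.boxPoints(r))
# depth-based points
for n in('top','scene'):
    im=cv2.imread(f'pics/{n}0.png'); dd=np.load(f'{n}0.npy'); h=cv2.cvtColor(im,cv2.COLOR_BGR2HSV)
    f,cx,cy,k,E=K(n)
    v,u=np.mgrid[:480,:640]; ud=np.stack([(u-cx)/f,(v-cy)/f],-1); s=ud.copy()
    for _ in range(15): s=ud/(1+k*(s**2).sum(-1,keepdims=True))
    P=np.concatenate([s,np.ones((480,640,1))],-1)*dd[...,None]@E[:3,:3].T+E[:3,3]; np.save(n+'P.npy',P)
    box=(P[...,0]>.35)&(P[...,0]<.62)&(P[...,1]>0)&(P[...,1]<.4)
    print(n,'shelf z',np.median(P[...,2][box&(abs(P[...,2]-.06)<.005)]))
    for nm,mk in (('ring',box&(abs(P[...,2]-.076)<.004)),('red',box&((h[...,0]<8)|(h[...,0]>172))&(h[...,1]>120))):
        mk&=(dd>0); q=P[mk]; 
        if len(q): print(n,nm,len(q),q.mean(0),q.min(0),q.max(0))
g=lambda a:cv2.resize(a,None,fx=5,fy=5,interpolation=cv2.INTER_CUBIC)
cv2.imwrite('pics/c1.png',g(p[220:305,232:370]))
E
```

```text
shelf ((0.5111050605773926, 0.2103508710861206), (0.27086886763572693, 0.14802266657352448), 83.33968353271484) [[0.42188516 0.0844145 ]
 [0.5689088  0.06724642]
 [0.600325   0.33628726]
 [0.4533013  0.3534553 ]]
img [[238.74002 281.82004]
 [246.88004 224.84006]
 [351.32004 239.76004]
 [343.18002 296.74002]]
cover ((0.6551468968391418, 0.19314154982566833), (0.27296385169029236, 0.17911002039909363), 83.42562103271484) [[0.55055463 0.06781054]
 [0.7284868  0.04730371]
 [0.75973916 0.31847256]
 [0.581807   0.3389794 ]]
top shelf z 0.0601746122362975
top ring 197 [0.50441227 0.1956264  0.07684645] [0.47030384 0.07804291 0.072162  ] [0.58416787 0.32643397 0.07995521]
top red 71 [0.504002   0.28417341 0.08008716] [0.49244417 0.27194026 0.07444267] [0.51794671 0.29794284 0.08455691]
scene shelf z 0.06034253187796906
scene ring 430 [0.53526799 0.17635868 0.07603752] [0.46934998 0.06200938 0.07201313] [0.61581902 0.33408757 0.07997093]
scene red 71 [0.50384586 0.27966625 0.07910882] [0.49026218 0.26725344 0.06652197] [0.51991158 0.2957271  0.08324333]
```

View pics/c1.png

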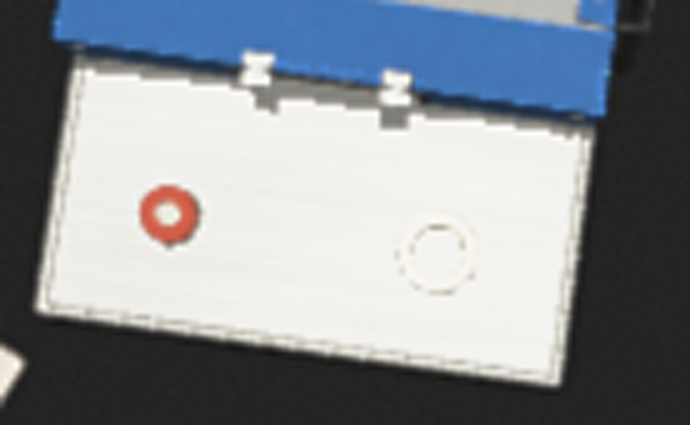

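The crop shows the ring outline at crop (437,258), i.e. about (319.4,271.6). I refine it using depth inside the shelf.

```bash
cat >> h.py <<'E'
YAW=np.radians(-6.6); O=np.array([.5715,.203,0])
R=np.array([[np.cos(YAW),-np.sin(YAW),0],[np.sin(YAW),np.cos(YAW),0],[0,0,1]])
tobox=lambda P:(P-O)@R
toworld=lambda b:np.asarray(b)@R.T+O
E
python3 - <<'E'
from h import *
print('topguess',tobox(onz('top',319.4,271.6,.076)))
for n in('top','scene'):
    P=np.load(n+'P.npy'); B=tobox(P)
    im=cv2.imread(f'pics/{n}0.png')
    pan=(abs(B[...,1])<.13)&(B[...,2]>.07)&(B[...,2]<.125)&(abs(B[...,0])<.012)
    print(n,'panel',np.median(B[pan][:,0]),pan.sum())
    for s in(-1,1):
        mk=(B[...,0]>-.13)&(B[...,0]<-.012)&(B[...,1]*s>.0)&(abs(B[...,1])<.12)&(B[...,2]>.071)
        q=B[mk].astype(np.float32)
        if len(q)>5: print(s,len(q),q[:,2].mean(),cv2.minEnclosingCircle(q[:,:2]),q[:,:2].min(0),q[:,:2].max(0))
    for l in ('left','right'):
        s=1 if l=='left' else -1
        e=(abs(B[...,2]-.061)<.004)&(B[...,0]>-.11)&(B[...,0]<-.03)&(B[...,1]*s>.1)&(B[...,1]*s<.15)
        print(l,(B[...,1][e]*s).max())
    e=(abs(B[...,2]-.061)<.004)&(B[...,0]<-.12)&(B[...,0]>-.15)&(abs(B[...,1])<.1); print('front',B[...,0][e].min())
E
```

```text
topguess [-0.08032792 -0.06587239  0.076     ]
top panel -0.0014199764264709942 144Traceback (most recent call last):
  File "<stdin>", line 11, in <module>
cv2.error: OpenCV(4.12.0) /io/opencv/modules/imgproc/src/shapedescr.cpp:201: error: (-215:Assertion failed) count >= 0 && (depth == CV_32F || depth == CV_32S) in function 'minEnclosingCircle'
```

```bash
python3 - <<'E'
from h import *
for n in('top','scene'):
    P=np.load(n+'P.npy'); B=tobox(P)
    for lo,hi in((-.13,-.06),(.06,.13)):
        pan=(B[...,1]>lo)&(B[...,1]<hi)&(B[...,2]>.08)&(B[...,2]<.12)&(abs(B[...,0])<.015)
        print(n,'panel',np.median(B[pan][:,0]),pan.sum())
    for s in(-1,1):
        mk=(B[...,0]>-.13)&(B[...,0]<-.015)&(B[...,1]*s>.0)&(abs(B[...,1])<.12)&(B[...,2]>.069)
        q=np.ascontiguousarray(B[mk][:,:2],np.float32)
        print(s,len(q),cv2.minEnclosingCircle(q) if len(q)>5 else '',q.mean(0))
        for l in [s]:
            e=(abs(B[...,2]-.061)<.004)&(B[...,0]>-.11)&(B[...,0]<-.03)&(B[...,1]*s>.1)&(B[...,1]*s<.15)
            print('edge',s,(B[...,1][e]*s).max())
    e=(abs(B[...,2]-.061)<.004)&(B[...,0]<-.12)&(B[...,0]>-.15)&(abs(B[...,1])<.1); print('front',B[...,0][e].min())
o=ctrl.get_obs()
from scipy.spatial.transform import Rotation as Ro
print(Ro.from_euler('xyz',o['orientation'],degrees=True).as_matrix().round(3))
E
```

```text
top panel -0.0015921868151977478 35
top panel -0.0011484196979130478 38
-1 1394 ((-0.0777851790189743, -0.06546469032764435), 0.022260794416069984) [-0.09793585 -0.06590395]
edge -1 0.13611836597726212
1 116 ((-0.07587900757789612, 0.07309655845165253), 0.015167183242738247) [-0.07634288  0.07243314]
edge 1 0.13562231473206926
front -0.13544806058978068
scene panel 0.00017011099365824353 264
scene panel 0.0008737199017911342 207
-1 175 ((-0.07495399564504623, -0.06480839103460312), 0.02194124460220337) [-0.07540529 -0.06665029]
edge -1 0.13733869049734568
1 117 ((-0.07461924850940704, 0.0705062597990036), 0.01653536781668663) [-0.0766699   0.06915507]
edge 1 0.1367300391790846
front -0.13510133739207988
[[-0.908 -0.001 -0.419]
 [ 0.419 -0.001 -0.908]
 [-0.    -1.     0.002]]
```

```bash
sed -i 's/O=np.array.*/O=np.array([.5743,.2026,0])/' h.py; cat >> h.py <<'E'
from scipy.spatial.transform import Rotation as Ro
def target(x,y,ztip,lean):   # box coords of fingertip centre -> TCP pose
    t=np.radians(lean); a=np.array([np.sin(t),0,-np.cos(t)]); z=np.array([0,-1.,0]); 
    M=R@np.stack([np.cross(a,z),a,z],1)
    return toworld([x,y,ztip])-.011*(R@a),M
def row(P,M,P0=None,M0=None):
    o=ctrl.get_obs()
    if P0 is None: P0=o['tool_pos']; M0=Ro.from_euler('xyz',o['orientation'],degrees=True).as_matrix()
    return np.r_[M0.T@(P-P0)*1000,Ro.from_matrix(M0.T@M).as_rotvec()].round(3)
def state():
    o=ctrl.get_obs(); M=Ro.from_euler('xyz',o['orientation'],degrees=True).as_matrix()
    print('t',o['clock'].__round__(2),'tip box',tobox(o['tool_pos']+.011*M[:,1]).round(4),'lean',np.degrees(np.arctan2((R.T@M[:,1])[0],-M[2,1])).round(2),'axis',(R.T@M[:,2]).round(3),'F',o['force'].round(2),'open',round(o['opening'],4),'j',o['joint_pos'].round(1))
E
python3 - <<'E'
from h import *
state()
P,M=target(-.079,-.112,.19,30)
print(P, row(P,M)); print('mid', row(np.array([.36,.36,.26]),M))
E
```

```text
t 0.1 tip box [-0.3372  0.3738  0.2257] lean -0.02 axis [-0.311 -0.95   0.002] F [-0.19 -0.13  0.26] open 0.0875 j [ 81.8  20.6   0.6  -0.  -70.1 -16.5]
[0.47748704 0.10105444 0.19952628] [-3.91388e+02  3.78260e+01  3.82851e+02 -8.40000e-02 -3.09000e-01
  5.19000e-01]
mid [-1.76297e+02 -2.29610e+01  1.96963e+02 -8.40000e-02 -3.09000e-01
  5.19000e-01]
```

Request:
{"op": "drive_tool", "data": {"moves": [[[-60,-15,66,0,0,0],[-118,-23,131,0,0,0],[-176,-23,197,-0.03,-0.1,0.17],[-176,-23,197,-0.06,-0.2,0.34],[-230,-10,245,-0.084,-0.309,0.519],[-290,5,300,-0.084,-0.309,0.519],[-340,15,340,-0.084,-0.309,0.519],[-391,38,383,-0.084,-0.309,0.519],[-391,38,383,-0.084,-0.309,0.519],[-391,38,383,-0.084,-0.309,0.519],[-391,38,383,-0.084,-0.309,0.519],[-391,38,383,-0.084,-0.309,0.519],[-391,38,383,-0.084,-0.309,0.519],[-391,38,383,-0.084,-0.309,0.519],[-391,38,383,-0.084,-0.309,0.519],[-391,38,383,-0.084,-0.309,0.519],[-391,38,383,-0.084,-0.309,0.519],[-391,38,383,-0.084,-0.309,0.519],[-391,38,383,-0.084,-0.309,0.519]]], "claw": 0}}

```text
clock: 1.68
tool_pos: [0.4853, 0.106, 0.2151]
orientation: [-89.8, 28.7, 173.5]
force: [0.4, 0.5, -0.1]
opening: 0.0007
```

```bash
python3 - <<'E'
from h import *
state()
n='wrist'; E0=K(n); p,d=ctrl.snapshot(n); cv2.imwrite('pics/w1.png',p); np.save('w1.npy',d)
print(E0)
P,M=target(-.079,-.112,.19,30); print(row(P,M))
E
```

```text
t 1.68 tip box [-0.072  -0.1062  0.2054] lean 28.66 axis [-0.    -1.     0.003] F [ 0.41  0.46 -0.13] open 0.0007 j [ 45.6  -9.9 -58.2  46.2 -31.8   0. ]
(np.float64(404.76465064822565), 320.05705431214193, 237.6963997388463, 0.022534028930143245, array([[-0.11565633, -0.97410783,  0.19426157,  0.48469706],
       [-0.99328529,  0.11286756, -0.0254016 ,  0.10606794],
       [ 0.00281806, -0.19589501, -0.98062083,  0.38351746],
       [ 0.        ,  0.        ,  0.        ,  1.        ]]))
[ 1.3853e+01  1.0229e+01  5.7800e+00 -2.0000e-03  1.0000e-03  2.3000e-02]
```

View pics/w1.png

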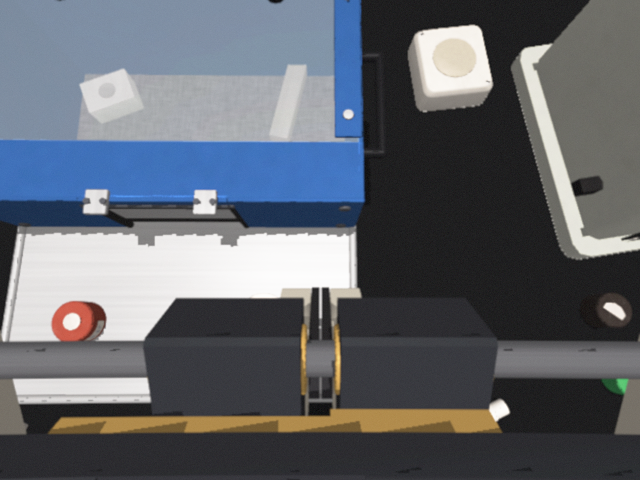

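The wrist view shows the red mount at (78,321), the flap opening at cols 110–245, and the closed fingertips at cols 283–360. The gripper body hides the ring. I check the frame and tip width from depth.

```bash
python3 - <<'E'
from h import *
dd=np.load('w1.npy'); f,cx,cy,k,E=K('wrist')
v,u=np.mgrid[:480,:640]; ud=np.stack([(u-cx)/f,(v-cy)/f],-1); s=ud.copy()
for _ in range(15): s=ud/(1+k*(s**2).sum(-1,keepdims=True))
B=tobox(np.concatenate([s,np.ones((480,640,1))],-1)*dd[...,None]@E[:3,:3].T+E[:3,3])
for q in [(285,295),(295,296),(312,296),(328,296),(345,296),(357,296),(290,340),(320,320),(225,350),(225,310),(78,321)]: print(q,B[q[1],q[0]].round(4),dd[q[1],q[0]].round(3))
pan=(abs(B[...,0])<.015)&(B[...,2]>.08)&(B[...,2]<.115)&(B[...,1]<-.06)&(B[...,1]>-.13);print('panel',np.median(B[pan][:,0]),pan.sum())
e=(abs(B[...,2]-.061)<.005)&(B[...,0]>-.05)&(B[...,0]<-.01)&(B[...,1]<-.1)&(B[...,1]>-.15);print('edge',B[...,1][e].min())
e=(abs(B[...,2]-.061)<.005)&(B[...,0]<-.12)&(B[...,0]>-.16)&(abs(B[...,1]-.1)<.1);print('front',B[...,0][e].min(), 'z',np.median(B[...,2][(abs(B[...,0]+.04)<.01)&(abs(B[...,1])<.1)]))
h=cv2.cvtColor(cv2.imread('pics/w1.png'),cv2.COLOR_BGR2HSV)
m=((h[...,0]<8)|(h[...,0]>172))&(h[...,1]>120)&(u<130)&(v>280)&(v<360)&(B[...,2]>.077); q=np.ascontiguousarray(B[m][:,:2],np.float32); print('red',cv2.minEnclosingCircle(q))
lint=(abs(B[...,1])<.06)&(abs(B[...,0])<.01)&(B[...,2]>.125); print('lint top',np.percentile(B[lint][:,2],[50,99]))
b=(B[...,2]>.136)&(B[...,2]<.16)&(abs(B[...,0])<.02)&(abs(B[...,1])<.07); print('brackets',b.sum(),B[b].min(0) if b.any() else '',B[b].max(0) if b.any() else '')
# fingertips: points within gripper low z
g=(B[...,2]<.225)&(B[...,2]>.19)&(abs(B[...,1]+.1)<.06); print('tips',g.sum(),B[g].min(0),B[g].max(0))
P,M=target(-.079,-.113,.13,0); print(row(P,M))
E
```

```text
(285, 295) [-0.0687 -0.0927  0.2206] 0.161
(295, 296) [-0.0691 -0.0967  0.2216] 0.16
(312, 296) [-0.069  -0.1034  0.2183] 0.164
(328, 296) [-0.069  -0.1099  0.2193] 0.163
(345, 296) [-0.0691 -0.1165  0.2216] 0.16
(357, 296) [-0.0692 -0.1211  0.2232] 0.159
(290, 340) [-0.082  -0.1006  0.3026] 0.079
(320, 320) [-0.079  -0.1071  0.0602] 0.317
(225, 350) [-0.0838 -0.088   0.3021] 0.079
(225, 310) [-0.076  -0.0857  0.2934] 0.089
(78, 321) [-0.079   0.0685  0.0809] 0.296
panel -0.00464630217447708 1149
edge -0.13642509810001
front -0.13820610487990206 z 0.06065815956848353
red ((-0.07770942151546478, -0.00951119139790535), 0.09677837044000626)
lint top [0.13456238 0.13954639]
brackets 1213 [-0.01374723 -0.06828822  0.13600098] [0.01984204 0.06942125 0.14094177]
tips 875 [-0.07843764 -0.12275603  0.21058458] [-0.0647528  -0.09083524  0.22499038]
[ 3.7098e+01  6.4225e+01  6.6230e+00 -3.0000e-03  0.0000e+00 -5.0000e-01]
```

The frame is confirmed: panel at -4.6 mm, front at -138 mm. The closed tips are about 32 mm wide. I move upright beside the ring.

Request:
{"op": "drive_tool", "data": {"moves": [[[0,0,0,0,0,-0.12],[10,15,3,0,0,-0.25],[20,35,5,0,0,-0.37],[37,64,6.6,-0.003,0,-0.5],[37,64,6.6,-0.003,0,-0.5],[37,64,6.6,-0.003,0,-0.5],[37,64,6.6,-0.003,0,-0.5],[37,64,6.6,-0.003,0,-0.5],[37,64,6.6,-0.003,0,-0.5],[37,64,6.6,-0.003,0,-0.5],[37,64,6.6,-0.003,0,-0.5],[37,64,6.6,-0.003,0,-0.5]]]}}

```text
clock: 2.73
tool_pos: [0.4825, 0.0986, 0.1419]
orientation: [-90.1, 0.1, 173.4]
force: [0.4, 0.0, -0.6]
opening: 0.0005
```

```bash
python3 - <<'E'
from h import *
state()
P,M=target(-.079,-.113,.0655,0); print(row(P,M))
E
```

```text
t 2.73 tip box [-0.0792 -0.1139  0.1309] lean 0.09 axis [-0.    -1.    -0.001] F [ 0.4   0.   -0.57] open 0.0005 j [ 34.5   8.4 -29.6   0.  -51.9  48.9]
[-9.1000e-02  6.5397e+01 -8.0800e-01  1.0000e-03 -0.0000e+00 -2.0000e-03]
```

Lower and look before pushing.

Request:
{"op": "drive_tool", "data": {"moves": [[[0,20,-0.8,0,0,0],[0,40,-0.8,0,0,0],[0,55,-0.8,0,0,0],[0,65.4,-0.8,0,0,0],[0,65.4,-0.8,0,0,0],[0,65.4,-0.8,0,0,0],[0,65.4,-0.8,0,0,0]]]}}

```text
clock: 3.32
tool_pos: [0.4835, 0.0995, 0.0767]
orientation: [-90.0, 0.1, 173.3]
force: [0.3, 0.4, 0.5]
opening: 0.0006
```

```bash
python3 - <<'E'
from h import *
state()
p,d=ctrl.snapshot('scene'); cv2.imwrite('pics/s2.png',cv2.resize(p[130:330,190:430],None,fx=3,fy=3,interpolation=cv2.INTER_CUBIC))
P,M=target(-.079,-.037,.0655,0); print(row(P,M))
E
```

```text
t 3.32 tip box [-0.0783 -0.1128  0.0657] lean 0.07 axis [-0.001 -1.    -0.001] F [0.25 0.39 0.52] open 0.0006 j [ 34.5  13.4 -33.8   0.  -42.7  48.8]
[ 8.690e-01  4.150e-01 -7.574e+01  1.000e-03 -1.000e-03 -2.000e-03]
```

View pics/s2.png

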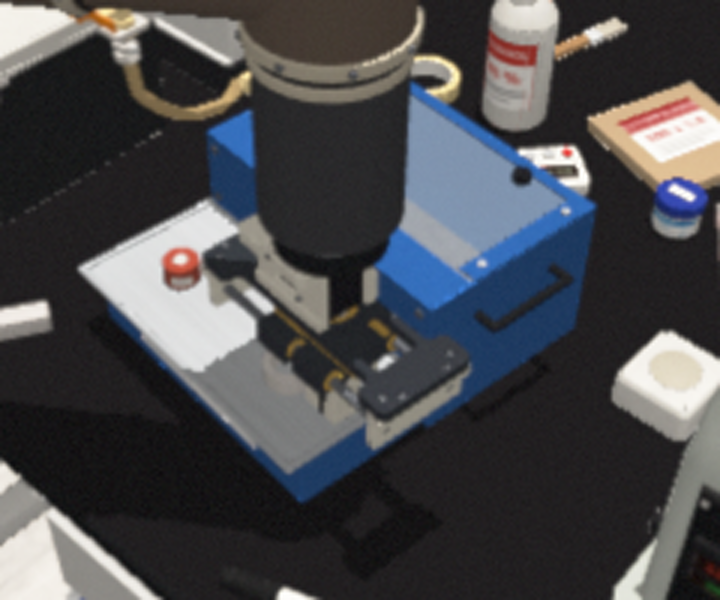

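The ring is visible at crop (280,375), just left of the fingertips; nothing else is near the gripper. I push it left gently.

Request:
{"op": "drive_tool", "data": {"moves": [[[0.5,0.4,-4,0,0,0],[0.9,0.4,-8,0,0,0],[0.9,0.4,-12,0,0,0],[0.9,0.4,-17,0,0,0],[0.9,0.4,-22,0,0,0],[0.9,0.4,-27,0,0,0],[0.9,0.4,-32,0,0,0],[0.9,0.4,-37,0,0,0],[0.9,0.4,-42,0,0,0],[0.9,0.4,-47,0,0,0],[0.9,0.4,-52,0,0,0],[0.9,0.4,-57,0,0,0],[0.9,0.4,-62,0,0,0],[0.9,0.4,-66,0,0,0],[0.9,0.4,-70,0,0,0],[0.9,0.4,-73,0,0,0],[0.9,0.4,-75,0,0,0],[0.9,0.4,-76,0,0,0],[0.9,0.4,-76,0,0,0]]]}}

```text
clock: 4.95
tool_pos: [0.4911, 0.1751, 0.0754]
orientation: [-90.0, 0.0, 173.3]
force: [0.2, -0.1, 0.1]
opening: 0.0003
```

```bash
python3 - <<'E'
from h import *
state()
P,M=target(-.079,-.045,.0655,0); print(row(P,M))
P,M=target(-.079,-.045,.120,0); print(row(P,M))
P,M=target(-.12,0.0,.120,15); print(row(P,M))
E
```

```text
t 4.95 tip box [-0.0795 -0.0369  0.0644] lean 0.02 axis [-0.001 -1.    -0.001] F [ 0.25 -0.06  0.09] open 0.0003 j [ 41.2  15.8 -30.4  -0.  -43.7  42.1]
[-4.730e-01 -1.087e+00  8.121e+00  1.000e-03 -1.000e-03 -0.000e+00]
[-4.8700e-01 -5.5587e+01  8.0920e+00  1.0000e-03 -1.0000e-03 -0.0000e+00]
[ 4.3419e+01 -5.5200e+01 -3.6850e+01  0.0000e+00 -1.0000e-03  2.6200e-01]
```

Request:
{"op": "drive_tool", "data": {"moves": [[[0,0,4,0,0,0],[0,-1,8,0,0,0],[0,-20,8,0,0,0],[0,-55,8,0,0,0],[25,-75,-10,0,0,0.12],[43,-75,-37,0,0,0.24],[43,-75,-37,0,0,0.262],[43,-75,-37,0,0,0.262],[43,-75,-37,0,0,0.262]]]}}

```text
clock: 5.7
tool_pos: [0.4509, 0.2159, 0.1504]
orientation: [-90.0, 15.1, 173.5]
force: [-0.5, -1.1, 0.5]
opening: 0.0008
```

```bash
python3 - <<'E'
from h import *
state()
for n in('wrist','scene'):
    E_=K(n); p,dd=ctrl.snapshot(n); f,cx,cy,k,E=E_
    v,u=np.mgrid[:480,:640]; ud=np.stack([(u-cx)/f,(v-cy)/f],-1); s=ud.copy()
    for _ in range(15): s=ud/(1+k*(s**2).sum(-1,keepdims=True))
    B=tobox(np.concatenate([s,np.ones((480,640,1))],-1)*dd[...,None]@E[:3,:3].T+E[:3,3])
    for nm,lo,hi in(('ring',-.04,.04),('red',.05,.1)):
        m=(dd>0)&(B[...,0]>-.12)&(B[...,0]<-.02)&(B[...,1]>lo)&(B[...,1]<hi)&(B[...,2]>.068)&(B[...,2]<.083)
        q=np.ascontiguousarray(B[m][:,:2],np.float32); print(n,nm,len(q),cv2.minEnclosingCircle(q) if len(q)>3 else '')
    cv2.imwrite(f'pics/{n}3.png',p)
P,M=target(-.119,0.0,.067,15); print(row(P,M))
E
```

```text
t 5.7 tip box [-0.1212 -0.0009  0.1398] lean 15.07 axis [ 0.002 -1.    -0.   ] F [-0.53 -1.05  0.48] open 0.0008 j [ 57.3   1.7 -46.3  22.6 -37.4   8.7]
wrist ring 2278 ((-0.07577309757471085, -0.0011271124240010977), 0.020636428147554398)
wrist red 2330 ((-0.07870355248451233, 0.07334696501493454), 0.015373204834759235)
scene ring 165 ((-0.07361122965812683, -0.0011723368661478162), 0.02184540033340454)
scene red 0 
[ 1.8245e+01  7.0888e+01 -1.5600e-01  1.0000e-03 -1.0000e-03  0.0000e+00]
```

View pics/wrist3.png

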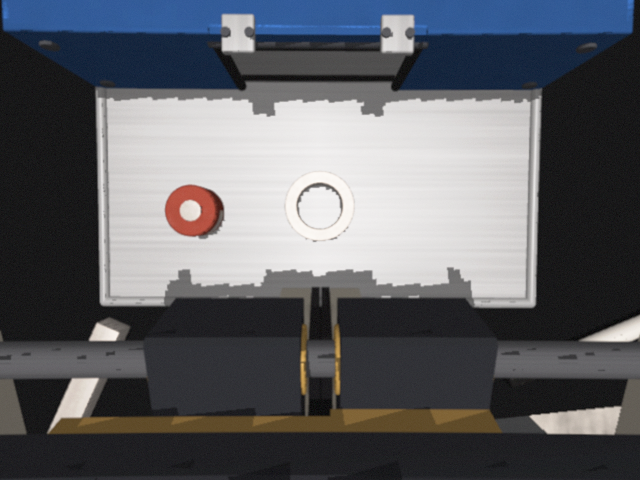

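The ring now lies centred before the opening (pixel (320,206); box x=-0.076, y=-0.001), and the red mount is unmoved at (191,210). I lower behind the ring.

Request:
{"op": "drive_tool", "data": {"moves": [[[5,20,0,0,0,0],[12,45,0,0,0,0],[17,65,-0.5,0,0,0],[18.6,72.3,-1,0,0,0],[18.6,72.3,-1,0,0,0],[18.6,72.3,-1,0,0,0]]]}}

```text
clock: 6.3
tool_pos: [0.4545, 0.2167, 0.0756]
orientation: [-89.9, 15.0, 173.2]
force: [0.4, -0.2, 0.1]
opening: 0.0003
```

```bash
python3 - <<'E'
from h import *
state()
for a in [(-.105,-.001,.0655,17),(-.06,-.001,.0665,24),(-.03,-.001,.067,30),(-.012,-.001,.0675,33),(-.004,-.001,.0675,33),(0,-.001,.0675,33)]:
    print(a,row(*target(*a)))
E
```

```text
t 6.3 tip box [-0.1178  0.0003  0.065 ] lean 14.99 axis [-0.003 -1.     0.001] F [ 0.42 -0.2   0.07] open 0.0003 j [ 54.    8.5 -54.6  34.7 -23.4  -2.5]
(-0.105, -0.001, 0.0655, 17) [-1.2084e+01  2.7980e+00  1.2310e+00 -2.0000e-03 -3.0000e-03  3.5000e-02]
(-0.06, -0.001, 0.0665, 24) [-5.4475e+01  1.3599e+01  1.0820e+00 -2.0000e-03 -3.0000e-03  1.5700e-01]
(-0.03, -0.001, 0.067, 30) [-8.2457e+01  2.1115e+01  9.8300e-01 -2.0000e-03 -3.0000e-03  2.6200e-01]
(-0.012, -0.001, 0.0675, 33) [-9.9422e+01  2.5451e+01  9.2400e-01 -2.0000e-03 -3.0000e-03  3.1400e-01]
(-0.004, -0.001, 0.0675, 33) [-1.07149e+02  2.75200e+01  8.97000e-01 -2.00000e-03 -3.00000e-03
  3.14000e-01]
(0, -0.001, 0.0675, 33) [-1.11013e+02  2.85540e+01  8.83000e-01 -2.00000e-03 -3.00000e-03
  3.14000e-01]
```

Request:
{"op": "drive_tool", "data": {"moves": [[[-4,0.9,0.4,0,0,0.012],[-8,1.8,0.8,0,0,0.024],[-12.1,2.8,1.2,-0.002,-0.003,0.035],[-16.5,3.9,1.2,-0.002,-0.003,0.048],[-21,5.1,1.2,-0.002,-0.003,0.061],[-25.5,6.2,1.2,-0.002,-0.003,0.074],[-30,7.4,1.1,-0.002,-0.003,0.087],[-34.5,8.5,1.1,-0.002,-0.003,0.1],[-39,9.7,1.1,-0.002,-0.003,0.112],[-43.5,10.8,1.1,-0.002,-0.003,0.125],[-48,11.9,1.1,-0.002,-0.003,0.138],[-52,13,1.1,-0.002,-0.003,0.15],[-56.5,14.1,1.1,-0.002,-0.003,0.165],[-61,15.3,1,-0.002,-0.003,0.182],[-65.5,16.5,1,-0.002,-0.003,0.199],[-70,17.8,1,-0.002,-0.003,0.215],[-74.5,19,1,-0.002,-0.003,0.232],[-79,20.2,1,-0.002,-0.003,0.249],[-82.5,21.1,1,-0.002,-0.003,0.262],[-82.5,21.1,1,-0.002,-0.003,0.262]]]}}

```text
clock: 7.97
tool_pos: [0.5571, 0.2226, 0.0993]
orientation: [-88.6, 28.3, 173.6]
force: [0.1, -0.6, 0.4]
opening: 0.0005
```

```bash
python3 - <<'E'
from h import *
state()
p,d=ctrl.snapshot('wrist'); cv2.imwrite('pics/w4.png',p)
for a in [(-.012,-.001,.0675,33),(-.004,-.001,.0675,33),(0,-.001,.0675,33),(0.003,-.001,.0675,33),(-.06,-.001,.069,33)]:
    print(a,row(*target(*a)))
E
```

```text
t 7.97 tip box [-0.0142  0.0176  0.0897] lean 28.31 axis [-0.007 -1.     0.022] F [ 0.07 -0.59  0.38] open 0.0005 j [ 30.8  11.2 -58.1  95.5 -17.9 -39.7]
(-0.012, -0.001, 0.0675, 33) [ 8.7860e+00  2.0915e+01  1.8684e+01 -2.2000e-02  5.0000e-03  8.3000e-02]
(-0.004, -0.001, 0.0675, 33) [ 1.7390e+00  2.4700e+01  1.8629e+01 -2.2000e-02  5.0000e-03  8.3000e-02]
(0, -0.001, 0.0675, 33) [-1.7850e+00  2.6593e+01  1.8602e+01 -2.2000e-02  5.0000e-03  8.3000e-02]
(0.003, -0.001, 0.0675, 33) [-4.4280e+00  2.8013e+01  1.8582e+01 -2.2000e-02  5.0000e-03  8.3000e-02]
(-0.06, -0.001, 0.069, 33) [ 5.0360e+01 -3.1210e+00  1.9041e+01 -2.2000e-02  5.0000e-03  8.3000e-02]
```

View pics/w4.png

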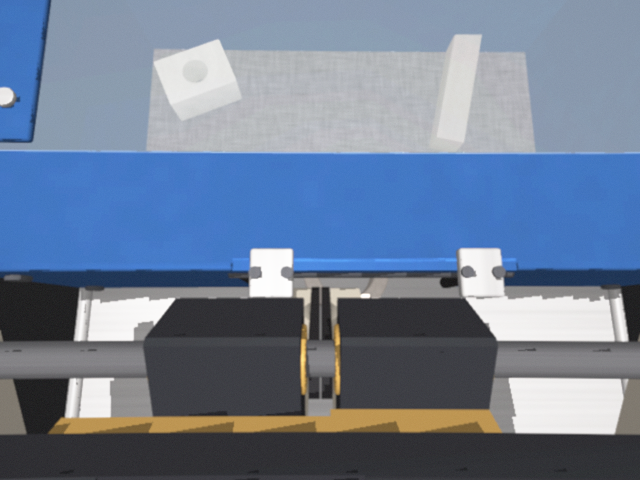

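The wrist ran into the joint 3 and joint 4 limits near a singularity, so the tip rose and drifted left to z=0.090, y=0.018. The picture shows the tips at the opening under the lintel near (320,290). I fit a small kinematic model to find a feasible lean and look from the scene camera.

```bash
cat > kin.py <<'E'
from h import *
from scipy.optimize import least_squares
D=[([81.7675,20.591,.632,-.02,-70.137,-16.509],[.28231,.61259,.23661],[-89.903,.009,155.252]),
([45.6,-9.9,-58.2,46.2,-31.8,0],[.4853,.106,.2151],[-89.8,28.7,173.5]),
([34.5,8.4,-29.6,0,-51.9,48.9],[.4825,.0986,.1419],[-90.1,.1,173.4]),
([34.5,13.4,-33.8,0,-42.7,48.8],[.4835,.0995,.0767],[-90,.1,173.3]),
([41.2,15.8,-30.4,0,-43.7,42.1],[.4911,.1751,.0754],[-90,0,173.3]),
([57.3,1.7,-46.3,22.6,-37.4,8.7],[.4509,.2159,.1504],[-90,15.1,173.5]),
([54,8.5,-54.6,34.7,-23.4,-2.5],[.4545,.2167,.0756],[-89.9,15,173.2]),
([30.8,11.2,-58.1,95.5,-17.9,-39.7],[.5571,.2226,.0993],[-88.6,28.3,173.6])]
r=lambda ax,a:Ro.from_euler(ax,a,degrees=True).as_matrix()
def fk(p,q,s4,s6):
    h,a,l2,e,l3,d1,d2,L,c6=p; v=np.array
    A=r('z',q[0]); x=A@v([a,d1,h]); A=A@r('y',q[1]); x=x+A@v([0,0,l2]); A=A@r('y',-q[2]); x=x+A@v([l3,0,e])
    A=A@r('x',s4*q[3])@r('y',-q[4]); A=A@r('x',s6*q[5]); x=x+A@v([L,0,0])
    # d2: lateral offset at wrist axis
    x=x+A@r('x',-s6*q[5])@v([0,d2,0])
    return x,A@r('x',c6*57.3)@np.array([[0,1,0],[0,0,1],[1,0,0.]])
def fit(s4,s6,c):
    f=lambda p:np.concatenate([np.r_[(fk(p,q,s4,s6)[0]-P),.3*(fk(p,q,s4,s6)[1]-r('xyz',o)).ravel()] for q,P,o in D])
    return least_squares(f,[.35,0,.4,0,.4,-.19,0,.2,c])
def best(): return min(((s4,s6,fit(s4,s6,c)) for s4 in(1,-1) for s6 in(1,-1) for c in(0,1.57,3.14,-1.57)),key=lambda t:t[2].cost)
LO=np.array([-176,-82,-58.28,-173.87,-174.79,-.11*1]);LO=np.array([-176.03,-82.01,-58.28,-173.87,-174.79,-173.66]);HI=np.array([176.03,121.73,71.71,95.51,-.11,173.66])
E
python3 - <<'E'
from kin import *
s4,s6,f=best(); print(s4,s6,f.x.round(4),f.cost,(abs(f.fun.reshape(-1,12)).max(1)).round(4))
np.save('kin.npy',np.r_[f.x,s4,s6])
rng=np.random.default_rng(0); q0=ctrl.get_obs()['joint_pos']
def ik(P,M,q0):
    g=lambda q:np.r_[(fk(f.x,q,s4,s6)[0]-P)*1000,(fk(f.x,q,s4,s6)[1]-M).ravel()*200]
    return least_squares(g,np.clip(q0,LO+1,HI-.2),bounds=(LO+.5,HI-.1),x_scale=10)
for x in(-.117,-.06,-.03,0):
  for lean in(0,10,15,20,25,30):
    P,M=target(x,0,.067,lean); S=[]
    for k in range(8):
        s=ik(P,M,[40,12,-40,[20,90,-60,-140,0,60,-100,-20][k],-30,[0,60,100,-100,40,-60,150,-150][k]])
        if s.cost<1: S.append(tuple(s.x.round(0)))
    print(x,lean,set(S))
p,d=ctrl.snapshot('scene'); cv2.imwrite('pics/s5.png',cv2.resize(p[130:330,190:430],None,fx=3,fy=3,interpolation=cv2.INTER_CUBIC))
E
```

```text
-1 -1 [ 1.9700e-01 -2.0000e-04  6.0200e-01  6.0000e-04  4.6310e-01 -2.0000e-04
 -1.9160e-01  3.6650e-01 -1.5708e+00] 2.5138857136562324e-06 [0.0003 0.0004 0.0004 0.0004 0.0006 0.0003 0.0009 0.0004]
-0.117 0 {(np.float64(48.0), np.float64(14.0), np.float64(-32.0), np.float64(0.0), np.float64(-43.0), np.float64(36.0))}
-0.117 10 {(np.float64(54.0), np.float64(10.0), np.float64(-46.0), np.float64(17.0), np.float64(-30.0), np.float64(15.0))}
-0.117 15 {(np.float64(54.0), np.float64(8.0), np.float64(-54.0), np.float64(34.0), np.float64(-24.0), np.float64(-2.0))}
-0.117 20 set()
-0.117 25 set()
-0.117 30 set()
-0.06 0 {(np.float64(42.0), np.float64(18.0), np.float64(-26.0), np.float64(0.0), np.float64(-46.0), np.float64(41.0))}
-0.06 10 {(np.float64(47.0), np.float64(14.0), np.float64(-39.0), np.float64(16.0), np.float64(-31.0), np.float64(23.0))}
-0.06 15 {(np.float64(48.0), np.float64(12.0), np.float64(-48.0), np.float64(31.0), np.float64(-24.0), np.float64(7.0))}
-0.06 20 {(np.float64(42.0), np.float64(10.0), np.float64(-58.0), np.float64(61.0), np.float64(-17.0), np.float64(-17.0))}
-0
[... 336 characters left out ...]
np.float64(30.0), np.float64(-24.0), np.float64(11.0))}
-0.03 20 {(np.float64(40.0), np.float64(12.0), np.float64(-55.0), np.float64(60.0), np.float64(-17.0), np.float64(-13.0))}
-0.03 25 set()
-0.03 30 set()
0 0 {(np.float64(38.0), np.float64(23.0), np.float64(-19.0), np.float64(0.0), np.float64(-48.0), np.float64(46.0))}
0 10 {(np.float64(42.0), np.float64(18.0), np.float64(-32.0), np.float64(14.0), np.float64(-33.0), np.float64(30.0))}
0 15 {(np.float64(43.0), np.float64(16.0), np.float64(-41.0), np.float64(28.0), np.float64(-25.0), np.float64(16.0))}
0 20 {(np.float64(38.0), np.float64(14.0), np.float64(-52.0), np.float64(57.0), np.float64(-17.0), np.float64(-8.0))}
0 25 set()
0 30 set()
```

View pics/s5.png

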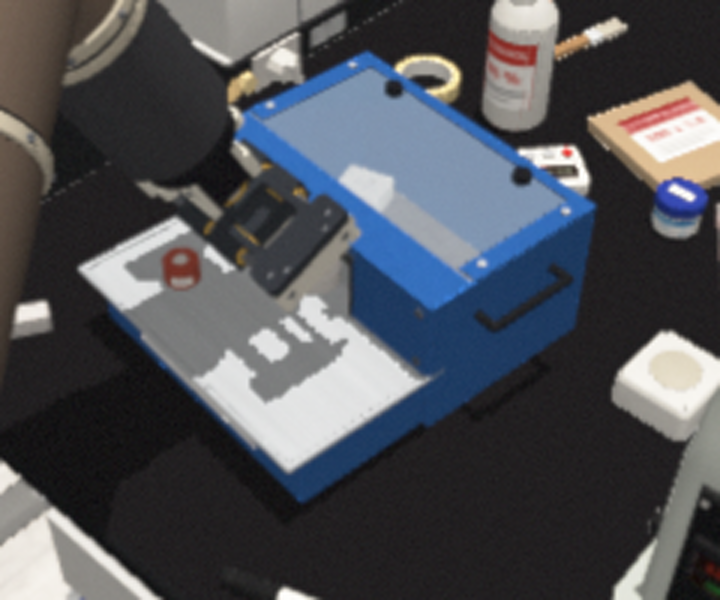

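The kinematic fit is good to under 1 mm and shows lean is limited to about 20° here. The picture shows the red mount in place at (182,270) and the fingertips in the doorway, with the ring hidden. I back out, reduce the lean, and look.

```bash
python3 - <<'E'
from h import *
for a in [(-.06,.017,.092,28),(-.115,0.0,.12,15)]: print(a,row(*target(*a)))
E
```

```text
(-0.06, 0.017, 0.092, 28) [ 3.7945e+01 -2.3950e+01  1.6200e+00 -2.2000e-02  4.0000e-03 -4.0000e-03]
(-0.115, 0.0, 0.12, 15) [ 7.0781e+01 -7.3943e+01  1.9589e+01 -2.2000e-02  2.0000e-03 -2.3000e-01]
```

Request:
{"op": "drive_tool", "data": {"moves": [[[6,-4,0,0,0,0],[14,-9,0.5,0,0,-0.02],[24,-17,1,0,0,-0.06],[38,-28,3,-0.01,0,-0.12],[50,-45,8,-0.02,0,-0.18],[62,-62,15,-0.02,0,-0.23],[71,-74,19.6,-0.022,0.002,-0.23],[71,-74,19.6,-0.022,0.002,-0.23],[71,-74,19.6,-0.022,0.002,-0.23],[71,-74,19.6,-0.022,0.002,-0.23],[71,-74,19.6,-0.022,0.002,-0.23]]]}}

```text
clock: 8.98
tool_pos: [0.4569, 0.2164, 0.1302]
orientation: [-90.0, 15.0, 173.3]
force: [-0.5, -0.7, 0.2]
opening: 0.0006
```

```bash
cat >> h.py <<'E'
def look(n):
    f,cx,cy,k,E=K(n); p,dd=ctrl.snapshot(n)
    v,u=np.mgrid[:480,:640]; ud=np.stack([(u-cx)/f,(v-cy)/f],-1); s=ud.copy()
    for _ in range(15): s=ud/(1+k*(s**2).sum(-1,keepdims=True))
    return p,dd,tobox(np.concatenate([s,np.ones((480,640,1))],-1)*dd[...,None]@E[:3,:3].T+E[:3,3])
E
python3 - <<'E'
from h import *
state()
p,dd,B=look('wrist')
for nm,lo,hi in(('ring',-.05,.05),('red',.05,.1)):
    m=(dd>0)&(B[...,0]>-.11)&(B[...,0]<-.005)&(B[...,1]>lo)&(B[...,1]<hi)&(B[...,2]>.068)&(B[...,2]<.083)
    q=np.ascontiguousarray(B[m][:,:2],np.float32); print(nm,len(q),cv2.minEnclosingCircle(q) if len(q)>3 else '')
cv2.imwrite('pics/w6.png',p)
print(row(*target(-.115,0,.12,15)))
E
```

```text
t 8.98 tip box [-0.1154  0.0003  0.1196] lean 15.0 axis [-0.001 -1.    -0.001] F [-0.46 -0.68  0.18] open 0.0006 j [ 56.2   3.9 -47.8  24.4 -33.8   7.3]
ring 1344 ((-0.005295208655297756, -0.0007368233054876328), 0.04914066940546036)
red 2805 ((-0.07869474589824677, 0.07332845032215118), 0.015430268831551075)
[-0.444 -0.722 -0.348 -0.001 -0.002  0.   ]
```

View pics/w6.png

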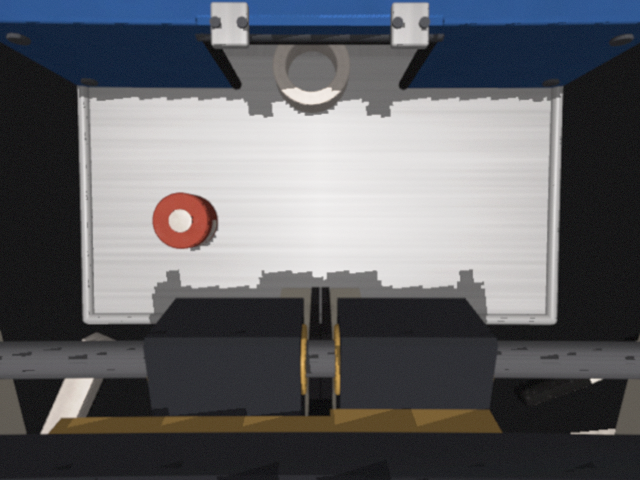

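The ring sits flat in the doorway around (311,75), holding the flap open. The red mount at (183,220) hasn't moved. I push again from behind with a feasible lean.

```bash
python3 - <<'E'
from h import *
print('ring',tobox(onz('wrist',311.5,76,.076)),tobox(onz('wrist',311.5,104,.076)))
for a in [(-.06,.0015,.085,15),(-.06,.0015,.068,15),(-.045,.0015,.0685,16)]: print(a,row(*target(*a)))
E
```

```text
ring [-0.00282635  0.0033969   0.076     ] [-0.01731791  0.00345064  0.076     ]
(-0.06, 0.0015, 0.085, 15) [-4.4531e+01  4.7298e+01 -1.9690e+00 -1.0000e-03 -2.0000e-03  0.0000e+00]
(-0.06, 0.0015, 0.068, 15) [-4.0139e+01  6.3721e+01 -1.9740e+00 -1.0000e-03 -2.0000e-03  0.0000e+00]
(-0.045, 0.0015, 0.0685, 16) [-5.4566e+01  6.7115e+01 -2.0040e+00 -1.0000e-03 -2.0000e-03  1.8000e-02]
```

Request:
{"op": "drive_tool", "data": {"moves": [[[-20,10,-1,0,0,0],[-40,25,-2,0,0,0],[-44.5,47.3,-2,0,0,0],[-42,57,-2,0,0,0],[-40.1,63.7,-2,-0.001,-0.002,0],[-40.1,63.7,-2,-0.001,-0.002,0],[-40.1,63.7,-2,-0.001,-0.002,0],[-40.1,63.7,-2,-0.001,-0.002,0]]]}}

```text
clock: 9.7
tool_pos: [0.5121, 0.2107, 0.0786]
orientation: [-90.0, 14.9, 173.3]
force: [0.8, -0.4, -0.9]
opening: 0.0002
```

```bash
python3 - <<'E'
from h import *
state()
for a in [(-.04,.0015,.0685,17),(-.02,.0015,.069,18),(-.012,.0015,.069,18),(-.006,.0015,.069,18)]: print(a,row(*target(*a)))
E
```

```text
t 9.7 tip box [-0.0599  0.0009  0.0679] lean 14.93 axis [-0.002 -1.    -0.   ] F [ 0.83 -0.4  -0.85] open 0.0002 j [ 48.3  12.3 -48.   31.  -24.2   7.3]
(-0.04, 0.0015, 0.0685, 17) [-1.8938e+01  4.5920e+00 -6.7900e-01 -0.0000e+00 -2.0000e-03  3.6000e-02]
(-0.02, 0.0015, 0.069, 18) [-3.820e+01  9.271e+00 -7.160e-01 -0.000e+00 -2.000e-03  5.400e-02]
(-0.012, 0.0015, 0.069, 18) [-4.5930e+01  1.1332e+01 -7.3100e-01 -0.0000e+00 -2.0000e-03  5.4000e-02]
(-0.006, 0.0015, 0.069, 18) [-5.1727e+01  1.2878e+01 -7.4200e-01 -0.0000e+00 -2.0000e-03  5.4000e-02]
```

Request:
{"op": "drive_tool", "data": {"moves": [[[-5,1.2,-0.3,0,0,0.01],[-10,2.4,-0.6,0,-0.002,0.02],[-15,3.6,-0.7,0,-0.002,0.03],[-19,4.6,-0.7,0,-0.002,0.036],[-23,5.6,-0.7,0,-0.002,0.04],[-27,6.5,-0.7,0,-0.002,0.045],[-31,7.5,-0.7,0,-0.002,0.05],[-35,8.5,-0.7,0,-0.002,0.054],[-38.5,9.4,-0.7,0,-0.002,0.054],[-42,10.3,-0.7,0,-0.002,0.054],[-46,11.3,-0.7,0,-0.002,0.054],[-46,11.3,-0.7,0,-0.002,0.054],[-46,11.3,-0.7,0,-0.002,0.054]]]}}

```text
clock: 10.78
tool_pos: [0.5592, 0.206, 0.0793]
orientation: [-90.0, 18.0, 173.4]
force: [0.2, -0.9, 0.1]
opening: 0.0004
```

```bash
python3 - <<'E'
from h import *
state()
p,dd,B=look('wrist'); cv2.imwrite('pics/w7.png',p)
for a in [(-.006,.0015,.069,18),(-.002,.0015,.069,18),(-.06,.0015,.07,17)]: print(a,row(*target(*a)))
E
```

```text
t 10.78 tip box [-0.012   0.0017  0.0688] lean 18.01 axis [-0. -1.  0.] F [ 0.15 -0.86  0.1 ] open 0.0004 j [ 42.6  14.4 -48.4  42.6 -20.2   1.4]
(-0.006, 0.0015, 0.069, 18) [-5.928  1.717  0.108 -0.    -0.    -0.   ]
(-0.002, 0.0015, 0.069, 18) [-9.732  2.953  0.107 -0.    -0.    -0.   ]
(-0.06, 0.0015, 0.07, 17) [ 4.4924e+01 -1.5929e+01  1.1400e-01 -0.0000e+00 -0.0000e+00 -1.8000e-02]
```

View pics/w7.png

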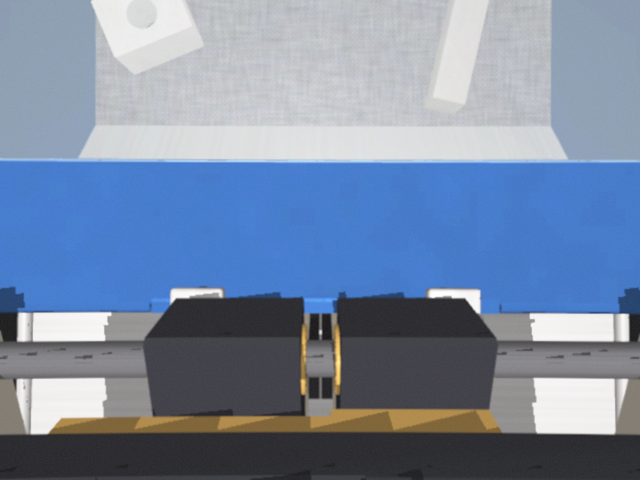

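The view through the cover shows an empty chute foot (row ~127) and felt, so the ring isn't down yet. Tool force is about 0. I push a little further.

Request:
{"op": "drive_tool", "data": {"moves": [[[-2,0.6,0,0,0,0],[-4,1.2,0,0,0,0],[-6,1.8,0.1,0,0,0],[-8,2.4,0.1,0,0,0],[-9.7,3,0.1,0,0,0],[-9.7,3,0.1,0,0,0],[-9.7,3,0.1,0,0,0],[-9.7,3,0.1,0,0,0],[-9.7,3,0.1,0,0,0],[-9.7,3,0.1,0,0,0],[-9.7,3,0.1,0,0,0],[-9.7,3,0.1,0,0,0]]]}}

```text
clock: 11.83
tool_pos: [0.5689, 0.2046, 0.0795]
orientation: [-90.0, 18.0, 173.4]
force: [-1.0, -0.0, 0.1]
opening: 0.0004
```

```bash
python3 - <<'E'
from h import *
state()
p,dd,B=look('wrist'); cv2.imwrite('pics/w8.png',p)
for a in [(.003,.0015,.069,18),(-.06,.0015,.07,17)]: print(a,row(*target(*a)))
E
```

```text
t 11.83 tip box [-0.0022  0.0014  0.069 ] lean 18.02 axis [ 0. -1.  0.] F [-0.99 -0.    0.06] open 0.0004 j [ 42.   15.1 -47.2  41.6 -20.5   3.1]
(0.003, 0.0015, 0.069, 18) [-4.916  1.639 -0.072 -0.     0.    -0.   ]
(-0.06, 0.0015, 0.07, 17) [ 5.4494e+01 -1.8794e+01 -8.5000e-02 -0.0000e+00  0.0000e+00 -1.8000e-02]
```

View pics/w8.png

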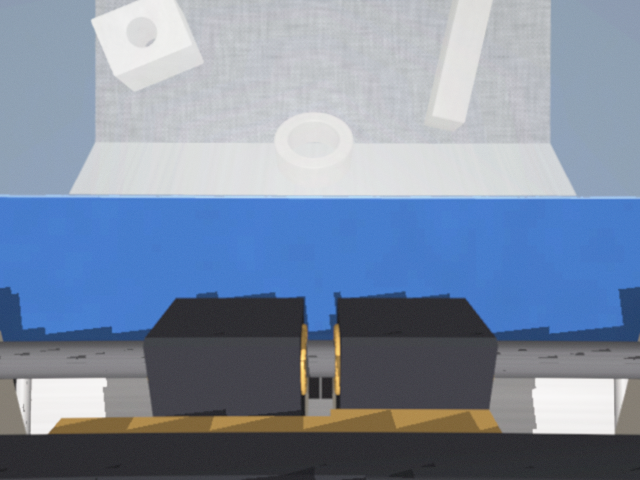

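The ring is down at the chute foot, at (313,141). I draw back straight out, gently, so the flap falls.

Request:
{"op": "drive_tool", "data": {"moves": [[[4,-1.3,0,0,0,0],[8,-2.7,0,0,0,0],[13,-4.4,0,0,0,0],[18,-6.1,0,0,0,0],[24,-8.2,0,0,0,0],[30,-10.3,0,0,0,0],[38,-13,0,0,0,-0.01],[46,-16,0,0,0,-0.015],[54.5,-18.8,0,0,0,-0.02],[64,-35,0,0,0,-0.05],[75,-60,0,0,0,-0.05],[85,-85,0,0,0,-0.05],[85,-100,0,0,0,-0.05],[85,-100,0,0,0,-0.05],[85,-100,0,0,0,-0.05],[85,-100,0,0,0,-0.05],[85,-100,0,0,0,-0.05],[85,-100,0,0,0,-0.05],[85,-100,0,0,0,-0.05],[85,-100,0,0,0,-0.05]]]}}

```text
clock: 13.55
tool_pos: [0.458, 0.2171, 0.1477]
orientation: [-89.9, 15.1, 173.4]
force: [-0.8, 0.4, 0.3]
opening: 0.0007
```

```bash
python3 - <<'E'
from h import *
state()
p,dd,B=look('wrist'); cv2.imwrite('pics/w9.png',p)
m=(dd>0)&(B[...,0]>-.11)&(B[...,0]<-.03)&(B[...,1]>.05)&(B[...,1]<.1)&(B[...,2]>.068)&(B[...,2]<.083)
print('red',cv2.minEnclosingCircle(np.ascontiguousarray(B[m][:,:2],np.float32)))
for lo in(.065,.08,.095,.105):
    m=(dd>0)&(abs(B[...,1])<.035)&(B[...,2]>lo)&(B[...,2]<lo+.01)&(abs(B[...,0])<.06); print('flap x at z',lo,np.median(B[m][:,0]),m.sum())
# other objects vs start, top view
t0=cv2.imread('pics/top0.png'); t1,_,_=look('top')
df=cv2.absdiff(t0,t1).max(2); 
for nm,(x,y) in dict(green=(432,304),black=(432,283),bar=(224,306)).items(): print(nm,df[y-14:y+14,x-14:x+14].mean())
E
```

```text
t 13.55 tip box [-0.1143  0.001   0.1371] lean 15.12 axis [-0.    -1.     0.001] F [-0.84  0.42  0.29] open 0.0007 j [ 56.5   2.6 -45.9  22.9 -36.8   9. ]
red ((-0.0790911391377449, 0.0734972208738327), 0.015304760076105595)
flap x at z 0.065 -0.0017383604830833457 459
flap x at z 0.08 -0.000793247619968629 821
flap x at z 0.095 -0.0006847162034159447 1071
flap x at z 0.105 -0.00043572435351430726 237
green 1.534438775510204
black 1.4948979591836735
bar 1.5229591836734695
```

View pics/w9.png

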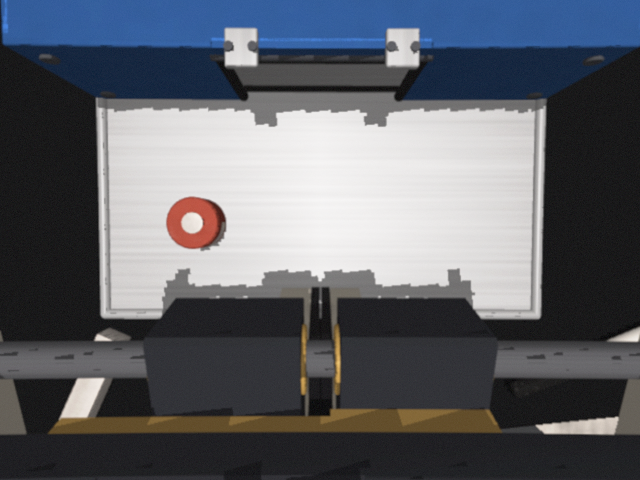

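The flap hangs upright and shut (face at x≈-1 mm over its full height). The shelf is clear of the ring, and the red mount at (194,222) hasn't moved. The robot touches nothing, so I hand the job in.

```bash
python3 -c "
from plant import ctrl
print(ctrl.close_job())"
```

```text
the job is handed in; nothing more can be done
None
```

The ring is in the box and the flap has fallen shut. With the gripper closed, I pushed the ring left to the opening, then in under the flap until it ran down the chute. I then drew the hand back out and handed the job in at about 13.6 s.

**Last checks:**
- **Ring:** after the final push, the wrist camera showed it at the foot of the chute.
- **Flap:** depth readings put its face upright in the panel plane over its full height, so it is shut.
- **Red specimen:** it read (-0.079, 0.073) m in the box frame, within 1 mm of the earlier wrist-camera readings.
- **Green, black and steel bar:** the top view showed no change around them. I didn't compare the rest of the bench.
- **Contact:** readings between moves stayed around 1 N, and the robot was touching nothing at the end.

**What went wrong:** the first push under the flap asked for more lean than the arm can reach. Joints 3 and 4 stopped at their range limits, and the fingertips rose about 24 mm and drifted 18 mm left. The ring stayed flat in the doorway and nothing else moved. I backed out and finished with an 18° lean.

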